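# Clamp the jar, unscrew its tight cap and hold it over the mouth

## Task

Brace the round metal jar in its clamping stand by winding the upright T-shaped key clockwise, in several part turns, until it will go no further. Then grip the jar's tight black cap, unscrew it anticlockwise just until its threads let go, lift it straight up and finish still holding it level and clear of the jar, about two centimetres above the mouth. The jar must not turn, tip or be pulled out of the stand, the cap must never be carried high, and the things lying around must stay where they are.

Things in the scene. Friction and masses are not known exactly. Their poses are not given: they have to be found in the camera images.
- stand: Clamping stand fixed to the worktop. Origin on the worktop below the middle of the jar's place, z up. Steel base plate 84 (x) x 240 (y) x 10 mm, from y = -177 to +63 mm. Fixed V jaw at +y of the jar, flat sliding jaw at -y of it (jaw tops 46 mm or less above the worktop); at y = -132 mm a grey housing, 56 x 56 mm, top 40 mm above the worktop, carries the key.
- key_grip (a point): Centre of the T-shaped steel key's grip bar, on the key's upright turning axis, 65 mm above the worktop. The bar lies along this frame's x axis (46 mm long), is 12 mm thick (y) and 24 mm high (z up, from 53 to 77 mm above the worktop). The frame turns with the key.
- winding_key (a joint): Turn of the key (rad): starts at 0 to 0.6, grows clockwise seen from above, fixed stop at 2.9. Stiff (0.2 to 0.4 N m), slightly sprung, stays where left. Each rad drives the sliding jaw 3 mm to the jar; it meets the jar at about 1.1 to 1.7 rad, shifts it 1 to 4 mm into the V, then presses it through a spring. Beyond 2.6 it is firmly braced.
- jar: Round aluminium jar, loose, 56 mm diameter, 70 mm high, 0.35 kg, standing on the stand's 10 mm base plate. Origin at the centre of its underside, z up. Widest part ends 48 mm above its underside, above it a neck of 36 mm diameter with the thread.
- jar_mouth (a point): Centre of the mouth of the jar, on its axis, 70 mm above its underside (80 mm above the worktop). In the mouth is a sprung seal plate that pushes the cap up with about 28 N; it rises up to 7 mm above the mouth when the cap is off.
- jar_rim (a point): A point on the side of the jar, 28 mm from its axis and 45 mm above its underside; moves if the jar turns.
- cap: Black ribbed screw cap, 54 mm diameter, 20.5 mm high, 0.06 kg. Origin: centre of its lower edge, z up; screwed on, that is 55.5 mm above the jar's underside (65.5 above the worktop). Tight, up to 0.5 N m. Turned anticlockwise from above it rises 2.5 mm in 55 degrees and is free of the thread at 60 to 95 degrees (best 75); beyond, its lugs strike a stop. Clockwise it is stopped at once.
- collet_nut: Bystander: loose black collet nut, 38 mm diameter, 18 mm high, beside the stand; origin under its centre.
- v_block: Bystander: loose steel V block, 28 x 36 x 30 mm high, beside the stand; origin under its centre.
- chrome_sleeve: Bystander: loose chrome sleeve standing on end, 19 mm diameter, 30 mm high, beside the stand; origin under its centre.

How it is judged:
By the outcome, as a careful person would: the job done as asked, in the order asked, and still so for the second after the job is handed in, while the arm keeps its last pose, push and grip.
It also fails if it takes over 61 s, if anything falls off the work surface, if the arm or the gripper's body presses on something with over 40 N, if the wrist force passes 120 N, or if a joint passes its speed limit or range.

## Robot

A 6-joint arm with a two-finger parallel gripper is mounted at the origin on a cart in front of the work surface, level with it; the furniture and walls round the work are solid. World frame = base frame: x ahead of the robot, y to its left, z up, the work surface at z = 0. Lengths are in m, angles in rad, forces in N, time in s.
With the tool pointing down it reaches from about 0.35 to 0.775 m from the base axis. Payload 5.5 kg.
Tool frame: the origin (TCP) lies midway between the tips of the shut fingers; the grasp point (between the pads) lies 19 mm behind it (env.hold_point_z is the distance from the TCP to the grasp point, in m); z points along the fingers, y is the line along which they close (so a half turn about z gives the same grasp; the last joint's range is limited). The gripper opens to 85 mm and grips with 20 to 120 N. Pads are 22 mm wide; open, the fingers measure 114 mm over their backs; the gripper's body (76 mm by 85 mm) begins 54 mm behind the grasp point. The pads swing forward as they close: fully open they stand 13 mm farther back than shut.
Start: joints at [-1.479, 0.313, 0.046, 1.304, 0, 1.431], TCP at [0.132, -0.56, 0.192] pointing down, gripper open.
Joint ranges: [-2.76, 2.76], [-0.86, 1.69], [-1.03, 1.26], [-2.2, 2.34], [-1.47, 1.5], [-3.14, 3.14]. Speed limits (rad/s): [2.57, 2.57, 3.14, 3.14, 3.14, 3.14].

## Interface

Orientations are given as a unit quaternion [w, x, y, z].
In Python, from workcell import env, read_camera gives the robot as it stands. The module is installed in compiled form; this text tells all that it offers.
- The arm moves only by the tool carry_out, never from a script. Its argument "moves" is a list of rows, each an object of numbers: "tx", "ty", "tz": the shift along the world's x, y, z in cm; "wx", "wy", "wz": the turn, a rotation vector about the world's x, y, z in rad; "claw": the closure, from -1 (fully open) to 1 (shut). A call has 1 to 8 rows; each row shifts and turns the commanded pose from where the row before left it; what a row does not reach is not made up. A row lasts 1/8 s, in which the tool goes at most 62.5 mm and 10.7 degrees, less where a joint would pass 70% of its speed; a pose out of reach is approached as far as the arm can. A call is refused whole if a number of a shift passes 6.25 or a number of a turn 0.188, either way. A call with a gripper value outside its range is refused whole. The fingers move at their own pace and stop on an object; "newtons" is the grip in N (left out, the last holds). Time passes only in rows, so rows that do not move let the fingers close. It gives the time, the measured TCP pose, the force, the opening and the grip force at its end, in the units of the state.
- env.get_state(): the state, without advancing time (a new reading comes with each control period).
- read_camera(name): name is "scene" or "top" or "wrist"; returns a dict with "image" (400x640x3 uint8, blue, green, red), "z_map" (400x640 float32, m along the optical axis (not along the pixel's ray), 0 where there is no reading), "fx", "fy", "cx", "cy" (pixels), "k1" (the pictures are not rectified: a ray, as slopes to the right and down, at radius r is drawn at 1 + k1 r^2 times it, then the intrinsics apply), "camera_from_world" (4x4, takes a point from world to camera coordinates); the wrist camera has in their place "hand_eye" (4x4, takes a point from camera to tool coordinates, whose origin is the TCP and whose axes are the flange's). Camera axes: x right, y down, z forward; pixel columns grow to the right and rows downward; lengths in m; the calibration is good to about 2 mm. A picture is of the moment at which its call begins: read the wrist's pose just before it.
- env.hand_in(): hands the job in; it is judged then, once.
The state is a dict: "clock": time; "joint_pos": joint angles; "qvel": joint speeds; "tau": joint torques, N m; "tcp_pos": TCP position; "orientation": TCP orientation; "wrist_force": force on the tool from outside, world axes, zero at the start; "ft_torque": the same for the moment, N m; "finger_gap": finger opening in m; "grip_force": force on a finger pad.
Only numpy, scipy, OpenCV 4.12 (cv2) and the standard library are available. Lean on these libraries where they do the work, as an engineer would, in place of code of your own. Each camera call takes 0.05 s, during which the arm holds its last target. There are 200 camera calls.

## Working session

There is one attempt and no reset: what is moved stays moved. The work goes in short steps, Python scripts to look and compute and a tool call to move; the robot and the scene stay as the last step left them, time stands still between calls to the robot, and variables do not carry over. Pictures are saved under pics/ and viewed, at most 10 in all, crops included, and the job is handed in when it is done.

Besides the shell and the picture viewer there is one more tool, called after "Emit:" as name(argument=value, ...) on one line, values as JSON. carry_out: Moves the arm, as the interface text tells. Its arguments: {"type":"object","properties":{"moves":{"type":"array","items":{"type":"object","properties":{"tx":{"type":"number"},"ty":{"type":"number"},"tz":{"type":"number"},"wx":{"type":"number"},"wy":{"type":"number"},"wz":{"type":"number"},"claw":{"type":"number"}}}},"newtons":{"type":"number"}},"required":["moves"]}

```bash
mkdir -p pics
cat > h.py <<'E'
import numpy as np, cv2
from workcell import env, read_camera
def cloud(c):
    """world xyz per pixel for fixed cameras"""
    v,u=np.mgrid[0:400,0:640].astype(float)
    K=np.array([[c['fx'],0,c['cx']],[0,c['fy'],c['cy']],[0,0,1]])
    p=cv2.undistortPoints(np.stack([u.ravel(),v.ravel()],1)[:,None],K,np.array([c['k1'],0,0,0.]))[:,0]
    z=c['z_map'].ravel()
    P=np.c_[p*z[:,None],z,np.ones(z.size)]
    return P
def world(c,T=None):
    T=np.linalg.inv(c['camera_from_world']) if T is None else T
    P=(cloud(c)@T.T)[:,:3].reshape(400,640,3); P[c['z_map']==0]=np.nan
    return P
E
python3 - <<'E'
from h import *
s=env.get_state(); print(s)
ims=[]
for n in('top','scene'):
    c=read_camera(n); cv2.imwrite(f'pics/{n}0.png',c['image']); np.savez(f'{n}0.npz',W=world(c),im=c['image'])
    print(n,c['fx'],c['k1'],np.linalg.inv(c['camera_from_world'])[:3].round(3).tolist(),(c['z_map']>0).mean())
E
```

```text
{'clock': 0.0, 'joint_pos': array([-1.47858593e+00,  3.14015936e-01,  4.49797235e-02,  1.30358486e+00,
        2.89031423e-05,  1.43120114e+00]), 'qvel': array([-0.00047879,  0.00049952, -0.00022973,  0.00037668, -0.000161  ,
        0.00024395]), 'tau': array([-1.05632858e-03, -4.80627823e+01,  2.98532599e+01,  1.93080615e-02,
       -5.19060677e-05, -2.32548530e-06]), 'tcp_pos': array([ 0.13204735, -0.55904295,  0.19110039]), 'orientation': array([-9.11775634e-04,  9.93290375e-01,  1.15643408e-01,  3.60618171e-05]), 'wrist_force': array([0.33805117, 0.02750448, 0.32715   ]), 'ft_torque': array([ 0.00194367,  0.00773659, -0.02788138]), 'grip_force': 0.0, 'finger_gap': 0.08490305103440925}
top 513.9214666479279 -0.08004544941214922 [[-0.004, -0.994, 0.106, 0.514], [-1.0, 0.002, -0.017, 0.043], [0.017, -0.106, -0.994, 0.956]] 0.995859375
scene 464.3153108467163 -0.1289334193648139 [[-0.862, -0.214, 0.459, 0.16], [-0.506, 0.316, -0.803, 0.735], [0.027, -0.924, -0.381, 0.416]] 0.9960859375
```

View pics/top0.png

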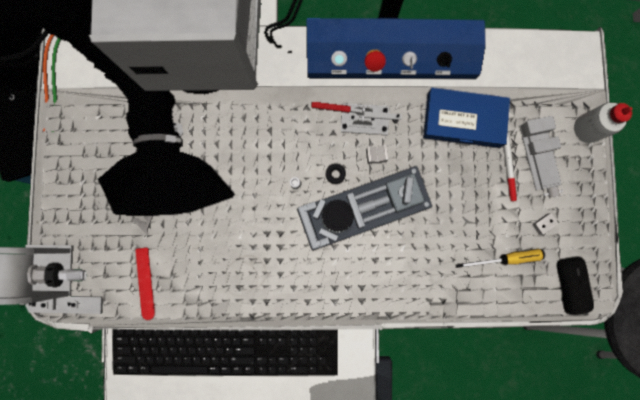

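View pics/scene0.png

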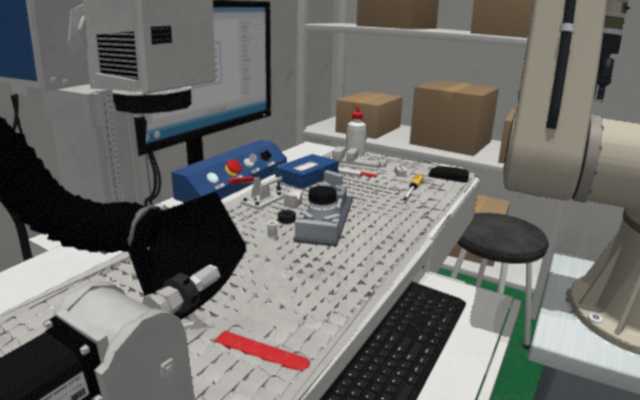

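The top view shows the stand, with the cap at about (337,215), the key at (407,190), and the bystanders at (335,173), (377,154) and (295,183). A hood and microscope sit at upper left. Next I'll measure from the depth.

Run:
```python
from h import *
d=np.load('top0.npz'); W=d['W']; im=d['im']
g=im.mean(2)
def sel(u0,u1,v0,v1,z0,z1):
    m=np.zeros((400,640),bool); m[v0:v1,u0:u1]=1
    return m&(W[...,2]>z0)&(W[...,2]<z1)
m=sel(300,380,180,250,.078,.1); P=W[m]; print('cap n',len(P),np.median(P,0),cv2.minEnclosingCircle(P[:,:2].astype('f4')))
m=sel(380,440,160,220,.06,.09); P=W[m]; print('key n',len(P),P.mean(0),np.median(P[:,2])); r=cv2.minAreaRect(P[:,:2].astype('f4')); print(r)
m=sel(375,440,160,225,.032,.048); P=W[m]; print('housing',len(P),cv2.minAreaRect(P[:,:2].astype('f4')))
m=sel(285,440,150,260,.006,.1); P=W[m]; 
n,l,st,ce=cv2.connectedComponentsWithStats(m.astype('u1'))
for i in range(1,n):
    if st[i,4]>60: P=W[l==i]; print(st[i],np.median(P,0).round(4),P[:,2].max(),cv2.minAreaRect(P[:,:2].astype('f4')))
print('worktop', np.nanmedian(W[230:300,200:280,2]))
# tall obstacles map
for nm,(u0,u1,v0,v1) in dict(hood=(95,235,130,215),arm=(60,190,0,130),scope=(95,255,0,90),box=(430,510,85,145),panel=(305,485,15,80)).items():
    Q=W[v0:v1,u0:u1].reshape(-1,3);Q=Q[Q[:,2]>.05]; print(nm,np.nanpercentile(Q,[2,98],axis=0).round(3).tolist())
cv2.imwrite('pics/crop1.png',cv2.resize(im[140:260,280:450],None,fx=4.5,fy=4.5,interpolation=cv2.INTER_CUBIC))
```

```text
cap n 794 [0.5727502  0.01736101 0.08646082] ((0.5733985304832458, 0.01680596172809601), 0.027322834357619286)
key n 203 [ 0.61644321 -0.10571974  0.074721  ] 0.07581894063314343
((0.6167752742767334, -0.1066652238368988), (0.012861369177699089, 0.044208064675331116), 80.89210510253906)
housing 773 ((0.6125773191452026, -0.0913645476102829), (0.05616648867726326, 0.08937767148017883), 19.67722511291504)
[366 150  22  14 267] [ 0.6861 -0.0592  0.0241] 0.03393812440788446 ((0.6880987286567688, -0.0588211752474308), (0.02515827864408493, 0.03673507273197174), 4.329907417297363)
[325 163  21  21 290] [0.6551 0.0186 0.0172] 0.02208054716626251 ((0.655561625957489, 0.01851930096745491), (0.036967165768146515, 0.03712743893265724), 2.385129451751709)
[ 297  166  136   84 5757] [ 0.5897 -0.0331  0.0326] 0.09067112497106922 ((0.5928827524185181, -0.03639127314090729), (0.0839540958404541, 0.2405068725347519), 19.601125717163086)
[290 177  10  11  94] [0.6375 0.0929 0.0278] 0.033562170805078506 ((0.6373248100280762, 0.09277090430259705), (0.01682719588279724, 0.017185719683766365), 87.7960433959961)
worktop 0.00020833107221329694
hood [[0.611, 0.222, 0.051], [0.711, 0.414, 0.141]]
arm [[0.722, 0.183, 0.103], [0.876, 0.432, 0.461]]
scope [[0.725, 0.13, 0.122], [0.819, 0.402, 0.461]]
box [nan, nan, nan]
panel [[0.849, -0.249, 0.051], [0.933, 0.066, 0.071]]
  return np.nanmean(a, axis, out=out, keepdims=keepdims)
```

View pics/crop1.png

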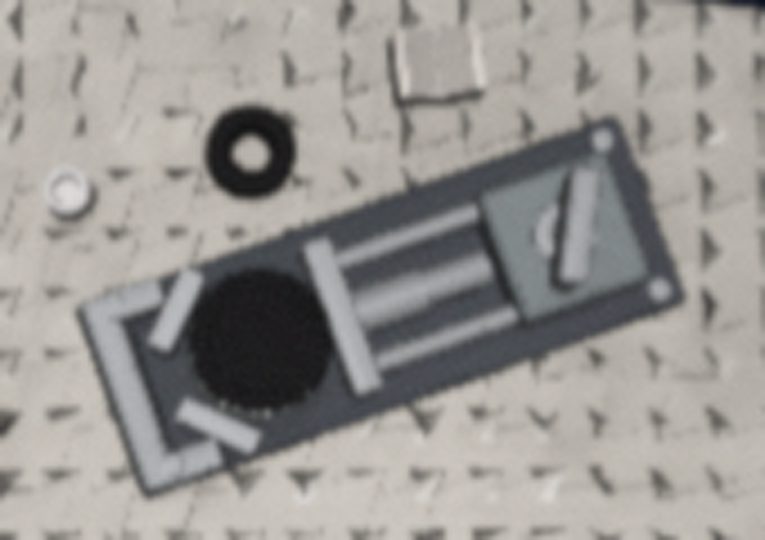

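The cap reads z≈0.0865 and 27 mm radius, and the key top is 0.0758 with a 44x13 mm bar; both fit the sizes given. The stand's yaw is 19.6°, and its origin is about (0.573, 0.017). The key axis from stand geometry is (0.618, -0.107), which agrees with the measurement. The bar lies at -9.1°, so the key is at about 0.5 rad. I'll approach with a +157.6° turn to keep joint 6 in range.

Emit:
carry_out(moves=[{"tx":3.03,"ty":2.83,"wz":0.172,"claw":-1},{"tx":3.03,"ty":2.83,"wz":0.172},{"tx":3.03,"ty":2.83,"wz":0.172},{"tx":3.03,"ty":2.83,"wz":0.172},{"tx":3.03,"ty":2.83,"wz":0.172},{"tx":3.03,"ty":2.83,"wz":0.172},{"tx":3.03,"ty":2.83,"wz":0.172},{"tx":3.03,"ty":2.83,"wz":0.172}], newtons=60)

```text
invalid input at $.moves[0]: expected keys tx, ty, tz, wx, wy, wz, claw
```

Emit:
carry_out(moves=[{"tx":3.03,"ty":2.83,"wz":0.172},{"tx":3.03,"ty":2.83,"wz":0.172},{"tx":3.03,"ty":2.83,"wz":0.172},{"tx":3.03,"ty":2.83,"wz":0.172},{"tx":3.03,"ty":2.83,"wz":0.172},{"tx":3.03,"ty":2.83,"wz":0.172},{"tx":3.03,"ty":2.83,"wz":0.172},{"tx":3.03,"ty":2.83,"wz":0.172}])

```text
invalid input at $.moves[0]: expected keys tx, ty, tz, wx, wy, wz, claw
```

```bash
cat >> h.py <<'E'
from scipy.spatial.transform import Rotation as Ro
def wristT(c,s):
    q=s['orientation']; T=np.eye(4); T[:3,:3]=Ro.from_quat(np.r_[q[1:],q[0]]).as_matrix(); T[:3,3]=s['tcp_pos']
    return T@c['hand_eye']
def st():
    s=env.get_state(); q=s['orientation']; R=Ro.from_quat(np.r_[q[1:],q[0]]).as_matrix()
    print('t',round(s['clock'],2),'tcp',s['tcp_pos'].round(4),'yaw_x',np.degrees(np.arctan2(R[1,0],R[0,0])).round(2),'z',R[:,2].round(4),'j',s['joint_pos'].round(3),'F',s['wrist_force'].round(2),'M',s['ft_torque'].round(3),'gap',round(s['finger_gap'],4),'grip',round(s['grip_force'],1))
    return s
E
python3 - <<'E'
from h import *
s=st(); c=read_camera('wrist'); W=world(c,wristT(c,s)); cv2.imwrite('pics/w1.png',c['image'])
P=W.reshape(-1,3); P=P[np.isfinite(P[:,0])]
near=lambda P,x,y,r:P[np.hypot(P[:,0]-x,P[:,1]-y)<r]
K=near(P,.617,-.107,.045);K=K[(K[:,2]>.06)&(K[:,2]<.1)]
if len(K): print('key',len(K),np.median(K,0),cv2.minAreaRect(K[:,:2].astype('f4')))
C=near(P,.573,.017,.05);C=C[(C[:,2]>.08)&(C[:,2]<.1)]
if len(C): print('cap',len(C),np.median(C,0),cv2.minEnclosingCircle(C[:,:2].astype('f4')))
E
```

```text
t 0.1 tcp [ 0.132  -0.5591  0.1912] yaw_x 13.28 z [-1.0e-04  1.7e-03 -1.0e+00] j [-1.479  0.314  0.045  1.304  0.     1.431] F [ 0.97 -0.72 -0.08] M [-0.021  0.011 -0.003] gap 0.0853 grip 0.0
```

All keys are needed in every row.

Emit:
carry_out(moves=[{"tx":3.03,"ty":2.83,"tz":0,"wx":0,"wy":0,"wz":0.172,"claw":-1},{"tx":3.03,"ty":2.83,"tz":0,"wx":0,"wy":0,"wz":0.172,"claw":-1},{"tx":3.03,"ty":2.83,"tz":0,"wx":0,"wy":0,"wz":0.172,"claw":-1},{"tx":3.03,"ty":2.83,"tz":0,"wx":0,"wy":0,"wz":0.172,"claw":-1},{"tx":3.03,"ty":2.83,"tz":0,"wx":0,"wy":0,"wz":0.172,"claw":-1},{"tx":3.03,"ty":2.83,"tz":0,"wx":0,"wy":0,"wz":0.172,"claw":-1},{"tx":3.03,"ty":2.83,"tz":0,"wx":0,"wy":0,"wz":0.172,"claw":-1},{"tx":3.03,"ty":2.83,"tz":0,"wx":0,"wy":0,"wz":0.172,"claw":-1}], newtons=60)

```text
clock: 1.15
tcp_pos: [0.3752, -0.3321, 0.1918]
orientation: [-0.0, 0.692, 0.722, 0.0]
wrist_force: [0.3, -0.1, -0.4]
finger_gap: 0.0856
grip_force: 0.0
```

Emit:
carry_out(moves=[{"tx":3.03,"ty":2.83,"tz":0,"wx":0,"wy":0,"wz":0.172,"claw":-1},{"tx":3.03,"ty":2.83,"tz":0,"wx":0,"wy":0,"wz":0.172,"claw":-1},{"tx":3.03,"ty":2.83,"tz":0,"wx":0,"wy":0,"wz":0.172,"claw":-1},{"tx":3.03,"ty":2.83,"tz":0,"wx":0,"wy":0,"wz":0.172,"claw":-1},{"tx":3.03,"ty":2.83,"tz":0,"wx":0,"wy":0,"wz":0.172,"claw":-1},{"tx":3.03,"ty":2.83,"tz":0,"wx":0,"wy":0,"wz":0.172,"claw":-1},{"tx":3.03,"ty":2.83,"tz":0,"wx":0,"wy":0,"wz":0.172,"claw":-1},{"tx":3.03,"ty":2.83,"tz":0,"wx":0,"wy":0,"wz":0.172,"claw":-1}])

```text
clock: 2.15
tcp_pos: [0.6176, -0.1058, 0.1916]
orientation: [-0.0, 0.076, 0.997, 0.0]
wrist_force: [0.7, -0.6, -0.5]
finger_gap: 0.0855
grip_force: 0.0
```

```bash
cat > look.py <<'E'
from h import *
import sys
def look(name):
    s=st(); c=read_camera('wrist'); W=world(c,wristT(c,s)); cv2.imwrite(f'pics/{name}.png',c['image'])
    P=W.reshape(-1,3); P=P[np.isfinite(P[:,0])]
    near=lambda P,x,y,r:P[np.hypot(P[:,0]-x,P[:,1]-y)<r]
    K=near(P,.617,-.107,.035);K=K[(K[:,2]>.066)&(K[:,2]<.1)]
    if len(K)>20: print('key',len(K),np.median(K,0),cv2.minAreaRect(K[:,:2].astype('f4')))
    C=near(P,.573,.017,.05);C=C[(C[:,2]>.08)&(C[:,2]<.1)]
    if len(C)>20: print('cap',len(C),np.median(C,0),cv2.minEnclosingCircle(C[:,:2].astype('f4')))
if __name__=='__main__': look(sys.argv[1])
E
python3 look.py w1
```

```text
t 2.15 tcp [ 0.6176 -0.1058  0.1916] yaw_x 171.29 z [-6.e-04  2.e-04 -1.e+00] j [-0.298  0.417  0.196  1.35  -0.    -0.146] F [ 0.73 -0.63 -0.5 ] M [-0.019  0.011  0.008] gap 0.0855 grip 0.0
key 682 [ 0.61582588 -0.10747486  0.07628945] ((0.6176065802574158, -0.10785183310508728), (0.011820024810731411, 0.04490920156240463), 81.3680648803711)
cap 3635 [0.5731134  0.01418761 0.08666296] ((0.5737868547439575, 0.014817520044744015), 0.027863305062055588)
```

Emit:
carry_out(moves=[{"tx":0,"ty":-0.15,"tz":-4.7,"wx":0,"wy":0,"wz":0,"claw":-1},{"tx":0,"ty":0,"tz":-4.7,"wx":0,"wy":0,"wz":0,"claw":-1},{"tx":0,"ty":0,"tz":-2.7,"wx":0,"wy":0,"wz":0,"claw":-1},{"tx":0,"ty":0,"tz":-2.0,"wx":0,"wy":0,"wz":0,"claw":-0.3},{"tx":0,"ty":0,"tz":0,"wx":0,"wy":0,"wz":0,"claw":1},{"tx":0,"ty":0,"tz":0,"wx":0,"wy":0,"wz":0,"claw":1},{"tx":0,"ty":0,"tz":0,"wx":0,"wy":0,"wz":0,"claw":1},{"tx":0,"ty":0,"tz":0,"wx":0,"wy":0,"wz":0,"claw":1}], newtons=60)

```text
clock: 3.2
tcp_pos: [0.6176, -0.1086, 0.0521]
orientation: [0.001, 0.079, 0.997, -0.0]
wrist_force: [-0.3, 0.2, 0.3]
finger_gap: 0.0
grip_force: 0.0
```

```bash
python3 -c "from h import *;st()"
```

```text
t 3.2 tcp [ 0.6176 -0.1086  0.0521] yaw_x 170.96 z [ 1.7e-03 -4.0e-04 -1.0e+00] j [-0.302  0.482 -0.052  1.035  0.    -0.144] F [-0.26  0.24  0.28] M [-0.003 -0.032 -0.006] gap 0.0 grip 0.0
```

The fingers shut on nothing, which I didn't expect, so I'll look.

Run:
```python
from h import *
s=st()
a=read_camera('wrist')['image']; b=read_camera('scene')['image']
b=cv2.resize(b[120:270,230:430],(640,480),interpolation=cv2.INTER_CUBIC)
cv2.imwrite('pics/w2.png',cv2.resize(np.vstack([a,cv2.resize(b,(640,480))]),(436,600)))
```

```text
t 3.2 tcp [ 0.6176 -0.1086  0.0521] yaw_x 170.96 z [ 1.7e-03 -4.0e-04 -1.0e+00] j [-0.302  0.482 -0.052  1.035  0.    -0.144] F [-0.26  0.24  0.28] M [-0.003 -0.032 -0.006] gap 0.0 grip 0.0
```

View pics/w2.png

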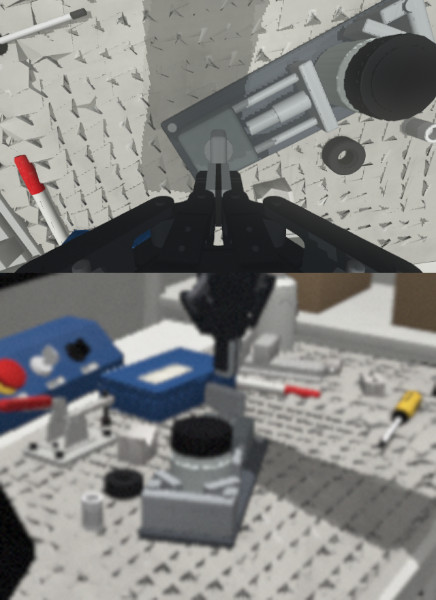

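The wrist view shows the bar at about (217,165) between the two fingers, so the zero gap may be a transient. I'll wait a few rows and read again.

Emit:
carry_out(moves=[{"tx":0,"ty":0,"tz":0,"wx":0,"wy":0,"wz":0,"claw":1},{"tx":0,"ty":0,"tz":0,"wx":0,"wy":0,"wz":0,"claw":1},{"tx":0,"ty":0,"tz":0,"wx":0,"wy":0,"wz":0,"claw":1},{"tx":0,"ty":0,"tz":0,"wx":0,"wy":0,"wz":0,"claw":1}], newtons=60)

```text
clock: 3.8
tcp_pos: [0.6169, -0.1083, 0.051]
orientation: [-0.0, 0.079, 0.997, 0.0]
wrist_force: [0.4, -0.0, 0.2]
finger_gap: -0.0
grip_force: 0.0
```

Run:
```python
from h import *
s=st(); c=read_camera('wrist'); a=c['image']; W=world(c,wristT(c,s))
cv2.imwrite('pics/w3.png',cv2.resize(a[200:400,200:440],(720,600),interpolation=cv2.INTER_CUBIC))
m=np.zeros((400,640),bool); m[180:400,180:460]=1
P=W[m&(W[...,2]>.066)&(W[...,2]<.082)]; K=P[np.hypot(P[:,0]-.6175,P[:,1]+.1075)<.03]; print(len(K), cv2.minAreaRect(K[:,:2].astype('f4')))
```

```text
t 3.8 tcp [ 0.6169 -0.1083  0.051 ] yaw_x 170.96 z [-0.e+00  1.e-04 -1.e+00] j [-0.302  0.483 -0.053  1.035  0.    -0.144] F [ 0.37 -0.02  0.21] M [ 0.002 -0.002 -0.024] gap -0.0 grip 0.0
998 ((0.6052062511444092, -0.1062680035829544), (0.011952283792197704, 0.020471584051847458), 80.87922668457031)
```

View pics/w3.png

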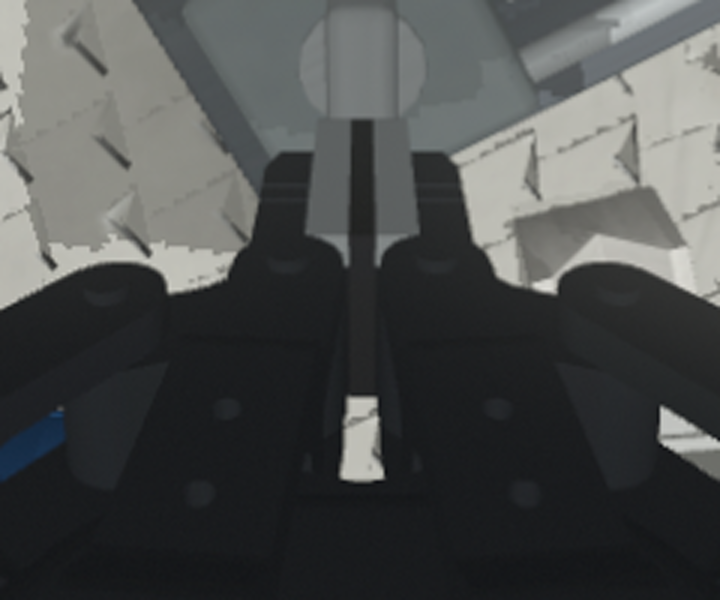

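The picture shows the bar's near end at about (360,60). Grey pads start at y≈120 with a dark slot at (362,180). I'll check heights along this column to see whether the pads straddle the bar.

Run:
```python
from h import *
s=st(); c=read_camera('wrist'); W=world(c,wristT(c,s)); T=wristT(c,s); print('cam',T[:3,3].round(3),T[:3,2].round(3))
for u in (310,314,320,326,333,290,350):
    print(u,[(v,*(W[v,u]*1000).round(0).astype(int)) for v in range(200,340,8) if np.isfinite(W[v,u,0])])
```

```text
t 3.85 tcp [ 0.6169 -0.1084  0.051 ] yaw_x 170.96 z [-1.e-04  1.e-04 -1.e+00] j [-0.302  0.483 -0.053  1.035  0.    -0.144] F [-0.07 -0.35 -0.16] M [0.007 0.024 0.003] gap -0.0 grip 0.0
cam [ 0.547 -0.097  0.233] [ 0.277 -0.043 -0.96 ]
310 [(200, np.int64(596), np.int64(-110), np.int64(69)), (208, np.int64(598), np.int64(-110), np.int64(76)), (216, np.int64(602), np.int64(-111), np.int64(76)), (224, np.int64(606), np.int64(-111), np.int64(76)), (232, np.int64(610), np.int64(-112), np.int64(76)), (240, np.int64(606), np.int64(-111), np.int64(96)), (248, np.int64(606), np.int64(-111), np.int64(104)), (256, np.int64(607), np.int64(-111), np.int64(110)), (264, np.int64(606), np.int64(-110), np.int64(118)), (272, np.int64(606), np.int64(-110), np.int64(123)), (280, np.int64(606), np.int64(-110), np.int64(129)), (288, np.int64(606), np.int64(-110), np.int64(135)), (296, np.int64(605), np.int64(-110), np.int64(140)), (304, np.int64(605), np.int64(-109), np.int64(145)), (312, np.int64(606), np.int64(-110), np.int64(147)), (320, np.int64(609), np.int64(-110), np.int64(147)), (328, np.int64(61
[... 5030 characters left out ...]
int64(-92), np.int64(39)), (240, np.int64(634), np.int64(-92), np.int64(40)), (248, np.int64(639), np.int64(-93), np.int64(39)), (256, np.int64(613), np.int64(-95), np.int64(103)), (264, np.int64(613), np.int64(-95), np.int64(110)), (272, np.int64(613), np.int64(-96), np.int64(116)), (280, np.int64(606), np.int64(-97), np.int64(133)), (288, np.int64(606), np.int64(-97), np.int64(138)), (296, np.int64(607), np.int64(-97), np.int64(141)), (304, np.int64(607), np.int64(-98), np.int64(144)), (312, np.int64(607), np.int64(-98), np.int64(148)), (320, np.int64(602), np.int64(-98), np.int64(160)), (328, np.int64(602), np.int64(-99), np.int64(162)), (336, np.int64(602), np.int64(-99), np.int64(165))]
```

Fingers show no points below about z=0.09, though the TCP reads 0.051. I'll check `hold_point_z` and locate the real fingertip with the scene camera.

Run:
```python
from h import *
print(env.hold_point_z,[a for a in dir(env) if a[0]!='_'])
s=st(); c=read_camera('scene'); W=world(c)
P=W.reshape(-1,3);P=P[np.hypot(P[:,0]-.617,P[:,1]+.108)<.035]
print(np.histogram(P[:,2],bins=np.arange(.03,.16,.005)))
for z in np.arange(.05,.15,.008):
    Q=P[abs(P[:,2]-z)<.004]
    if len(Q): print(round(z,3),len(Q),np.percentile(Q[:,:2],[3,97],axis=0).round(3).tolist())
c=read_camera('wrist'); W=world(c,np.array(c['hand_eye'])); im=c['image']
# in tool frame: fingers
Q=W[(abs(W[...,0])<.03)&(abs(W[...,1])<.03)]; print('tool z hist',np.histogram(Q[:,2],bins=np.arange(-.12,.06,.01)))
print(c['hand_eye'].round(3))
```

```text
0.0187 ['MotionError', 'get_state', 'hand_in', 'hold_point_z']
t 3.9 tcp [ 0.6169 -0.1083  0.051 ] yaw_x 170.96 z [-1.e-04  1.e-04 -1.e+00] j [-0.302  0.483 -0.053  1.035  0.    -0.144] F [0.67 0.08 0.38] M [0.021 0.035 0.015] gap 0.0001 grip 0.0
(array([11, 26, 81, 10, 11, 37, 39, 43, 39, 55,  0,  0, 17, 16, 29, 26, 26,
       34, 29, 27, 20, 40, 60, 55, 34]), array([0.03 , 0.035, 0.04 , 0.045, 0.05 , 0.055, 0.06 , 0.065, 0.07 ,
       0.075, 0.08 , 0.085, 0.09 , 0.095, 0.1  , 0.105, 0.11 , 0.115,
       0.12 , 0.125, 0.13 , 0.135, 0.14 , 0.145, 0.15 , 0.155]))
0.05 19 [[0.611, -0.109], [0.622, -0.101]]
0.058 56 [[0.594, -0.107], [0.638, -0.098]]
0.066 65 [[0.594, -0.109], [0.638, -0.098]]
0.074 80 [[0.594, -0.112], [0.637, -0.099]]
0.082 14 [[0.597, -0.111], [0.633, -0.099]]
0.09 10 [[0.607, -0.105], [0.624, -0.099]]
0.098 32 [[0.605, -0.112], [0.627, -0.094]]
0.106 46 [[0.604, -0.121], [0.623, -0.093]]
0.114 46 [[0.605, -0.116], [0.625, -0.091]]
0.122 47 [[0.604, -0.119], [0.624, -0.092]]
0.13 38 [[0.604, -0.115], [0.624, -0.091]]
0.138 72 [[0.601, -0.131], [0.629, -0.075]]
0.146 88 [[0.6, -0.136], [0.63, -0.075]]
tool z hist (array([4220, 2444, 5534, 2791, 1057,  854,  716,  328,    0,  932,  125,
         59,  521, 4775,  237,  126,  938]), array([-1.20000000e-01, -1.10000000e-01, -1.00000000e-01, -9.00000000e-02,
       -8.00000000e-02, -7.00000000e-02, -6.00000000e-02, -5.00000000e-02,
       -4.00000000e-02, -3.00000000e-02, -2.00000000e-02, -1.00000000e-02,
       -5.55111512e-17,  1.00000000e-02,  2.00000000e-02,  3.00000000e-02,
        4.00000000e-02,  5.00000000e-02]))
[[-0.    -0.96  -0.281  0.07 ]
 [ 1.    -0.001  0.001  0.   ]
 [-0.001 -0.281  0.96  -0.182]
 [ 0.     0.     0.     1.   ]]
```

Both cameras put the shut fingertips at z≈0.091 with the reported TCP at 0.051. The real tips are therefore about 40 mm behind the reported TCP, so the grasp was too high and nothing was touched. From here I use tip z = TCP z + 40 mm: reopen, go down 4 cm and close.

Emit:
carry_out(moves=[{"tx":0,"ty":0.05,"tz":0,"wx":0,"wy":0,"wz":0,"claw":-1},{"tx":0,"ty":0,"tz":0,"wx":0,"wy":0,"wz":0,"claw":-1},{"tx":0,"ty":0,"tz":0,"wx":0,"wy":0,"wz":0,"claw":-1},{"tx":0,"ty":0,"tz":0,"wx":0,"wy":0,"wz":0,"claw":-1},{"tx":0,"ty":0,"tz":0,"wx":0,"wy":0,"wz":0,"claw":-1},{"tx":0,"ty":0,"tz":-1.5,"wx":0,"wy":0,"wz":0,"claw":-1},{"tx":0,"ty":0,"tz":-1.5,"wx":0,"wy":0,"wz":0,"claw":-1},{"tx":0,"ty":0,"tz":-1.0,"wx":0,"wy":0,"wz":0,"claw":-1}], newtons=60)

```text
clock: 5.0
tcp_pos: [0.6157, -0.1075, 0.009]
orientation: [-0.001, 0.079, 0.997, 0.0]
wrist_force: [-0.3, 0.2, -0.2]
finger_gap: 0.086
grip_force: 0.0
```

Emit:
carry_out(moves=[{"tx":0,"ty":0,"tz":0,"wx":0,"wy":0,"wz":0,"claw":1},{"tx":0,"ty":0,"tz":0,"wx":0,"wy":0,"wz":0,"claw":1},{"tx":0,"ty":0,"tz":0,"wx":0,"wy":0,"wz":0,"claw":1},{"tx":0,"ty":0,"tz":0,"wx":0,"wy":0,"wz":0,"claw":1},{"tx":0,"ty":0,"tz":0,"wx":0,"wy":0,"wz":0,"claw":1},{"tx":0,"ty":0,"tz":0,"wx":0,"wy":0,"wz":0,"claw":1}], newtons=60)

```text
clock: 5.75
tcp_pos: [0.6173, -0.1084, 0.0117]
orientation: [0.001, 0.079, 0.997, -0.0]
wrist_force: [-0.3, -1.4, 5.0]
finger_gap: 0.011
grip_force: 60.7
```

```bash
python3 -c "from h import *;st()"
```

```text
t 5.75 tcp [ 0.6173 -0.1084  0.0117] yaw_x 170.96 z [ 1.e-03 -8.e-04 -1.e+00] j [-0.302  0.515 -0.105  0.95  -0.    -0.144] F [-0.34 -1.4   5.03] M [-0.274  0.193  0.201] gap 0.011 grip 60.7
```

The key is gripped: gap 11 mm at 61 N. First part turn clockwise.

Emit:
carry_out(moves=[{"tx":0,"ty":0,"tz":0,"wx":0,"wy":0,"wz":-0.1,"claw":1},{"tx":0,"ty":0,"tz":0,"wx":0,"wy":0,"wz":-0.12,"claw":1},{"tx":0,"ty":0,"tz":0,"wx":0,"wy":0,"wz":-0.12,"claw":1},{"tx":0,"ty":0,"tz":0,"wx":0,"wy":0,"wz":-0.12,"claw":1},{"tx":0,"ty":0,"tz":0,"wx":0,"wy":0,"wz":-0.12,"claw":1},{"tx":0,"ty":0,"tz":0,"wx":0,"wy":0,"wz":-0.12,"claw":1},{"tx":0,"ty":0,"tz":0,"wx":0,"wy":0,"wz":-0.12,"claw":1},{"tx":0,"ty":0,"tz":0,"wx":0,"wy":0,"wz":0,"claw":1}], newtons=80)

```text
clock: 6.75
tcp_pos: [0.6174, -0.1081, 0.0118]
orientation: [0.001, 0.469, 0.883, 0.0]
wrist_force: [-1.5, -1.3, 5.2]
finger_gap: 0.0103
grip_force: 81.2
```

```bash
python3 -c "from h import *;st()"
```

```text
t 6.75 tcp [ 0.6174 -0.1081  0.0118] yaw_x 124.0 z [ 1.4e-03 -4.0e-04 -1.0e+00] j [-0.301  0.515 -0.105  0.949 -0.     0.676] F [-1.54 -1.32  5.17] M [-0.185  0.22  -0.195] gap 0.0103 grip 81.2
```

Emit:
carry_out(moves=[{"tx":0,"ty":0,"tz":0,"wx":0,"wy":0,"wz":0,"claw":-1},{"tx":0,"ty":0,"tz":0,"wx":0,"wy":0,"wz":0,"claw":-1},{"tx":0,"ty":0,"tz":0,"wx":0,"wy":0,"wz":0,"claw":-1},{"tx":0,"ty":0,"tz":0,"wx":0,"wy":0,"wz":0,"claw":-1},{"tx":0,"ty":0,"tz":0,"wx":0,"wy":0,"wz":0,"claw":-1}], newtons=80)

```text
clock: 7.38
tcp_pos: [0.6169, -0.1078, 0.011]
orientation: [-0.0, 0.47, 0.883, 0.0]
wrist_force: [-0.1, 0.5, -0.3]
finger_gap: 0.0855
grip_force: 0.0
```

```bash
python3 look.py w4
```

```text
t 7.38 tcp [ 0.6169 -0.1078  0.011 ] yaw_x 123.99 z [ 0.e+00  1.e-04 -1.e+00] j [-0.301  0.516 -0.106  0.949  0.     0.676] F [-0.12  0.5  -0.3 ] M [ 0.056 -0.016  0.011] gap 0.0855 grip 0.0
key 3348 [ 0.61602706 -0.10462748  0.0763418 ] ((0.6182072758674622, -0.10775654017925262), (0.012102806940674782, 0.04645974561572075), 33.758663177490234)
```

The bar is now at 123.8°, matching the tool's 47° of turn, so the key is at about 1.33 rad. Joint 6 has room for the rest. I'll regrip and make the second part turn.

Emit:
carry_out(moves=[{"tx":0.05,"ty":0,"tz":0,"wx":0,"wy":0,"wz":0,"claw":1},{"tx":0,"ty":0,"tz":0,"wx":0,"wy":0,"wz":0,"claw":1},{"tx":0,"ty":0,"tz":0,"wx":0,"wy":0,"wz":0,"claw":1},{"tx":0,"ty":0,"tz":0,"wx":0,"wy":0,"wz":0,"claw":1},{"tx":0,"ty":0,"tz":0,"wx":0,"wy":0,"wz":0,"claw":1},{"tx":0,"ty":0,"tz":0,"wx":0,"wy":0,"wz":0,"claw":1}], newtons=90)

```text
clock: 8.18
tcp_pos: [0.6173, -0.108, 0.0113]
orientation: [0.0, 0.47, 0.883, -0.0]
wrist_force: [-2.5, -1.4, 2.2]
finger_gap: 0.01
grip_force: 88.1
```

Emit:
carry_out(moves=[{"tx":0,"ty":0,"tz":0,"wx":0,"wy":0,"wz":-0.1,"claw":1},{"tx":0,"ty":0,"tz":0,"wx":0,"wy":0,"wz":-0.12,"claw":1},{"tx":0,"ty":0,"tz":0,"wx":0,"wy":0,"wz":-0.12,"claw":1},{"tx":0,"ty":0,"tz":0,"wx":0,"wy":0,"wz":-0.12,"claw":1},{"tx":0,"ty":0,"tz":0,"wx":0,"wy":0,"wz":-0.12,"claw":1},{"tx":0,"ty":0,"tz":0,"wx":0,"wy":0,"wz":-0.12,"claw":1},{"tx":0,"ty":0,"tz":0,"wx":0,"wy":0,"wz":-0.12,"claw":1},{"tx":0,"ty":0,"tz":0,"wx":0,"wy":0,"wz":0,"claw":1}], newtons=90)

```text
clock: 9.18
tcp_pos: [0.6177, -0.1079, 0.0113]
orientation: [0.0, 0.782, 0.623, 0.0]
wrist_force: [-0.8, -0.2, 2.7]
finger_gap: 0.01
grip_force: 88.4
```

```bash
python3 -c "from h import *;st()"
```

```text
t 9.18 tcp [ 0.6177 -0.1079  0.0113] yaw_x 77.05 z [ 8.e-04 -2.e-04 -1.e+00] j [-0.301  0.516 -0.104  0.95   0.     1.496] F [-0.82 -0.19  2.68] M [-0.051  0.061 -0.175] gap 0.01 grip 88.4
```

Emit:
carry_out(moves=[{"tx":0,"ty":0,"tz":0,"wx":0,"wy":0,"wz":0,"claw":-0.2},{"tx":0,"ty":0,"tz":0,"wx":0,"wy":0,"wz":0,"claw":-0.2},{"tx":0,"ty":0,"tz":0,"wx":0,"wy":0,"wz":0,"claw":-0.2},{"tx":0,"ty":0,"tz":0,"wx":0,"wy":0,"wz":0,"claw":1},{"tx":0,"ty":0,"tz":0,"wx":0,"wy":0,"wz":0,"claw":1},{"tx":0,"ty":0,"tz":0,"wx":0,"wy":0,"wz":0,"claw":1},{"tx":0,"ty":0,"tz":0,"wx":0,"wy":0,"wz":0,"claw":1},{"tx":0,"ty":0,"tz":0,"wx":0,"wy":0,"wz":0,"claw":1}], newtons=90)

```text
clock: 10.18
tcp_pos: [0.6177, -0.1079, 0.0113]
orientation: [0.0, 0.783, 0.622, 0.0]
wrist_force: [0.6, 1.0, 1.6]
finger_gap: 0.0104
grip_force: 88.2
```

Emit:
carry_out(moves=[{"tx":0,"ty":0,"tz":0,"wx":0,"wy":0,"wz":-0.1,"claw":1},{"tx":0,"ty":0,"tz":0,"wx":0,"wy":0,"wz":-0.1,"claw":1},{"tx":0,"ty":0,"tz":0,"wx":0,"wy":0,"wz":-0.1,"claw":1},{"tx":0,"ty":0,"tz":0,"wx":0,"wy":0,"wz":-0.1,"claw":1},{"tx":0,"ty":0,"tz":0,"wx":0,"wy":0,"wz":-0.1,"claw":1},{"tx":0,"ty":0,"tz":0,"wx":0,"wy":0,"wz":0,"claw":1}], newtons=90)

```text
clock: 10.92
tcp_pos: [0.6178, -0.108, 0.0112]
orientation: [0.0, 0.912, 0.41, 0.0]
wrist_force: [0.9, 0.2, 2.4]
finger_gap: 0.0102
grip_force: 88.3
```

```bash
python3 -c "from h import *;st()"
```

```text
t 10.93 tcp [ 0.6178 -0.108   0.0112] yaw_x 48.4 z [ 9.e-04 -3.e-04 -1.e+00] j [-0.301  0.517 -0.104  0.95  -0.     1.996] F [0.85 0.15 2.37] M [-0.011 -0.103 -0.13 ] gap 0.0102 grip 88.3
```

Emit:
carry_out(moves=[{"tx":0,"ty":0,"tz":0,"wx":0,"wy":0,"wz":-0.05,"claw":1},{"tx":0,"ty":0,"tz":0,"wx":0,"wy":0,"wz":-0.05,"claw":1},{"tx":0,"ty":0,"tz":0,"wx":0,"wy":0,"wz":-0.05,"claw":1},{"tx":0,"ty":0,"tz":0,"wx":0,"wy":0,"wz":-0.05,"claw":1}], newtons=90)

```text
clock: 11.42
tcp_pos: [0.6179, -0.1081, 0.0113]
orientation: [0.0, 0.948, 0.317, 0.0]
wrist_force: [0.9, -0.6, 2.4]
finger_gap: 0.0106
grip_force: 88.3
```

```bash
python3 -c "from h import *;print(st()['tau'].round(2))"
```

```text
t 11.43 tcp [ 0.6179 -0.1081  0.0113] yaw_x 36.95 z [ 1.e-03 -5.e-04 -1.e+00] j [-0.301  0.517 -0.104  0.949 -0.     2.196] F [ 0.9  -0.64  2.41] M [-0.105 -0.186  0.371] gap 0.0106 grip 88.3
[-2.000e-02 -5.466e+01  2.529e+01  5.300e-01  7.000e-02 -5.000e-02]
```

Emit:
carry_out(moves=[{"tx":0,"ty":0,"tz":0,"wx":0,"wy":0,"wz":-0.04,"claw":1},{"tx":0,"ty":0,"tz":0,"wx":0,"wy":0,"wz":-0.04,"claw":1}], newtons=90)

```text
clock: 11.68
tcp_pos: [0.618, -0.1081, 0.0113]
orientation: [0.0, 0.96, 0.279, 0.0]
wrist_force: [1.0, -0.9, 1.1]
finger_gap: 0.0107
grip_force: 88.8
```

```bash
python3 -c "from h import *;print(st()['tau'].round(2))"
```

```text
t 11.68 tcp [ 0.618  -0.1081  0.0113] yaw_x 32.4 z [ 1.1e-03 -7.0e-04 -1.0e+00] j [-0.301  0.517 -0.104  0.949 -0.     2.275] F [ 1.05 -0.9   1.13] M [-0.128 -0.171  0.805] gap 0.0107 grip 88.8
[ -0.22 -54.64  25.26   0.55   0.12   0.37]
```

Emit:
carry_out(moves=[{"tx":0,"ty":0,"tz":0,"wx":0,"wy":0,"wz":-0.03,"claw":1},{"tx":0,"ty":0,"tz":0,"wx":0,"wy":0,"wz":0,"claw":1}], newtons=90)

```text
clock: 11.92
tcp_pos: [0.618, -0.1081, 0.0113]
orientation: [0.001, 0.964, 0.265, 0.0]
wrist_force: [2.1, -3.0, 1.7]
finger_gap: 0.0105
grip_force: 92.2
```

```bash
python3 -c "from h import *;print(st()['tau'].round(2))"
```

```text
t 11.93 tcp [ 0.618  -0.1081  0.0113] yaw_x 30.73 z [ 1.e-03 -9.e-04 -1.e+00] j [-3.010e-01  5.170e-01 -1.040e-01  9.490e-01 -1.000e-03  2.304e+00] F [ 2.05 -3.01  1.72] M [-0.343 -0.353  1.453] gap 0.0105 grip 92.2
[ -0.4  -54.33  24.63   0.94   0.36   1.52]
```

A firm stop: the moment rose to 1.45 N·m. The total turn was about 2.4 rad from about 0.5, so the key is at about 2.9. I'll ease back, release, rise, and move over the cap.

Emit:
carry_out(moves=[{"tx":0,"ty":0,"tz":0,"wx":0,"wy":0,"wz":0.05,"claw":1},{"tx":0,"ty":0,"tz":0,"wx":0,"wy":0,"wz":0,"claw":-1},{"tx":0,"ty":0,"tz":0,"wx":0,"wy":0,"wz":0,"claw":-1},{"tx":0,"ty":0,"tz":0,"wx":0,"wy":0,"wz":0,"claw":-1},{"tx":0,"ty":0,"tz":0,"wx":0,"wy":0,"wz":0,"claw":-1},{"tx":0,"ty":0,"tz":3.5,"wx":0,"wy":0,"wz":0,"claw":-1},{"tx":0,"ty":0,"tz":3.5,"wx":0,"wy":0,"wz":0,"claw":-1},{"tx":0,"ty":0,"tz":4,"wx":0,"wy":0,"wz":0,"claw":-1}], newtons=90)

```text
clock: 12.92
tcp_pos: [0.6169, -0.1077, 0.1216]
orientation: [-0.0, 0.958, 0.288, -0.0]
wrist_force: [-0.2, -0.0, -0.3]
finger_gap: 0.0856
grip_force: 0.0
```

Emit:
carry_out(moves=[{"tx":-0.55,"ty":1.6,"tz":0,"wx":0,"wy":0,"wz":0.18,"claw":-1},{"tx":-0.55,"ty":1.6,"tz":0,"wx":0,"wy":0,"wz":0.18,"claw":-1},{"tx":-0.55,"ty":1.6,"tz":0,"wx":0,"wy":0,"wz":0.18,"claw":-1},{"tx":-0.55,"ty":1.6,"tz":0,"wx":0,"wy":0,"wz":0.18,"claw":-1},{"tx":-0.55,"ty":1.6,"tz":0,"wx":0,"wy":0,"wz":0.18,"claw":-1},{"tx":-0.55,"ty":1.6,"tz":0,"wx":0,"wy":0,"wz":0.18,"claw":-1},{"tx":-0.55,"ty":1.6,"tz":0,"wx":0,"wy":0,"wz":0.18,"claw":-1},{"tx":-0.55,"ty":1.6,"tz":0,"wx":0,"wy":0,"wz":0.18,"claw":-1}])

```text
clock: 13.92
tcp_pos: [0.5731, 0.0207, 0.1211]
orientation: [0.0, 0.528, 0.849, 0.0]
wrist_force: [0.5, -0.0, 0.7]
finger_gap: 0.0853
grip_force: 0.0
```

```bash
cat > m.py <<'E'
from h import *
from look import look
import sys
look(sys.argv[1])
W=world(read_camera('top'));P=W.reshape(-1,3)
C=P[(np.hypot(P[:,0]-.573,P[:,1]-.017)<.05)&(P[:,2]>.078)&(P[:,2]<.095)]; print('top cap',len(C),np.median(C,0),cv2.minEnclosingCircle(C[:,:2].astype('f4')) if len(C) else 0)
K=P[(np.hypot(P[:,0]-.617,P[:,1]+.107)<.035)&(P[:,2]>.064)&(P[:,2]<.09)]
if len(K)>9: print('top key',len(K),cv2.minAreaRect(K[:,:2].astype('f4')))
E
python3 m.py w5
```

```text
t 13.93 tcp [0.5731 0.0207 0.1211] yaw_x 116.28 z [ 1.e-04  1.e-04 -1.e+00] j [-0.104  0.34  -0.093  1.139  0.     1.008] F [ 0.53 -0.02  0.72] M [-0.024 -0.027  0.007] gap 0.0853 grip 0.0
key 486 [ 0.62289379 -0.09889937  0.07119489] ((0.616276741027832, -0.10331279039382935), (0.04557817056775093, 0.007045803591609001), 26.290130615234375)
cap 4891 [0.5723297  0.01987394 0.08635566] ((0.5729977488517761, 0.018347417935729027), 0.02759711630642414)
top cap 0 [nan nan nan] 0
  return _methods._mean(a, axis=axis, dtype=dtype,
  ret = um.true_divide(
```

I want a tighter cap centre. I'll average several wrist readings with a proper circle fit, here and again after a 90° turn, so the hand-eye bias cancels.

```bash
cat > cap.py <<'E'
from h import *
from scipy.optimize import least_squares
def fit():
    out=[]
    for i in range(5):
        s=env.get_state(); c=read_camera('wrist'); T=wristT(c,s); W=world(c,T)
        m=((np.hypot(W[...,0]-.573,W[...,1]-.018)<.04)&(abs(W[...,2]-.0865)<.004)).astype('u1')
        cs=max(cv2.findContours(m,cv2.RETR_EXTERNAL,cv2.CHAIN_APPROX_NONE)[0],key=len)[:,0]
        E=W[cs[:,1],cs[:,0],:2]
        r=least_squares(lambda q:np.hypot(E[:,0]-q[0],E[:,1]-q[1])-.0265,[.573,.018],loss='soft_l1',f_scale=.0005)
        out.append(np.r_[r.x,s['tcp_pos'],np.sqrt(np.mean(r.fun**2))])
    q=np.array(out); print('std',q.std(0).round(5)); print('mean',q.mean(0).round(5), 'cap-tcp mm',((q[:,:2]-q[:,2:4]).mean(0)*1000).round(2),(q[:,:2]-q[:,2:4]).std(0)*1000)
    cv2.imwrite('pics/cap.png',c['image'])
st();fit()
E
python3 cap.py
```

```text
t 14.03 tcp [0.5727 0.0215 0.1211] yaw_x 116.08 z [-4.e-04  4.e-04 -1.e+00] j [-0.103  0.339 -0.093  1.139  0.     1.013] F [ 0.23 -0.75  0.85] M [-0.009  0.014  0.034] gap 0.0852 grip 0.0
std [2.0e-05 2.0e-05 3.8e-04 6.8e-04 3.0e-05 1.0e-05]
mean [5.7299e-01 1.8430e-02 5.7333e-01 2.0290e-02 1.2112e-01 3.5000e-04] cap-tcp mm [-0.34 -1.86] [0.38055    0.67969125]
```

Emit:
carry_out(moves=[{"tx":0,"ty":0,"tz":0,"wx":0,"wy":0,"wz":0.18,"claw":-1},{"tx":0,"ty":0,"tz":0,"wx":0,"wy":0,"wz":0.18,"claw":-1},{"tx":0,"ty":0,"tz":0,"wx":0,"wy":0,"wz":0.18,"claw":-1},{"tx":0,"ty":0,"tz":0,"wx":0,"wy":0,"wz":0.18,"claw":-1},{"tx":0,"ty":0,"tz":0,"wx":0,"wy":0,"wz":0.18,"claw":-1},{"tx":0,"ty":0,"tz":0,"wx":0,"wy":0,"wz":0.18,"claw":-1},{"tx":0,"ty":0,"tz":0,"wx":0,"wy":0,"wz":0.18,"claw":-1},{"tx":0,"ty":0,"tz":0,"wx":0,"wy":0,"wz":0.18,"claw":-1}])

```text
clock: 15.28
tcp_pos: [0.5736, 0.0194, 0.1209]
orientation: [-0.0, -0.162, 0.987, 0.0]
wrist_force: [-1.1, 0.6, 0.2]
finger_gap: 0.0853
grip_force: 0.0
```

```bash
python3 cap.py
```

```text
t 15.28 tcp [0.5736 0.0194 0.1209] yaw_x -161.34 z [-0.  0. -1.] j [-0.106  0.341 -0.091  1.139  0.    -0.432] F [-1.11  0.61  0.19] M [-0.011  0.019 -0.033] gap 0.0853 grip 0.0
std [3.e-05 2.e-05 4.e-05 1.e-04 1.e-05 1.e-05]
mean [5.7240e-01 1.7680e-02 5.7359e-01 1.9510e-02 1.2094e-01 3.6000e-04] cap-tcp mm [-1.18 -1.83] [0.05261503 0.11144105]
```

Solving the two looks gives a hand-eye bias of about 0.7 mm and a cap centre of (0.5731, 0.0177). That fits the jar being shifted into the V. Joint 6 is at -0.43, so there is room to unscrew 75° from here. I'll centre, go down to TCP z 0.021 (real tips about 63 mm, above the jar's 58 mm shoulder), and close gently first.

Emit:
carry_out(moves=[{"tx":-0.05,"ty":-0.18,"tz":0,"wx":0,"wy":0,"wz":0,"claw":-1},{"tx":0,"ty":0,"tz":-4,"wx":0,"wy":0,"wz":0,"claw":-1},{"tx":0,"ty":0,"tz":-4,"wx":0,"wy":0,"wz":0,"claw":-1},{"tx":0,"ty":0,"tz":-2,"wx":0,"wy":0,"wz":0,"claw":-1},{"tx":0,"ty":0,"tz":0,"wx":0,"wy":0,"wz":0,"claw":-1},{"tx":0,"ty":0,"tz":0,"wx":0,"wy":0,"wz":0,"claw":-1}], newtons=20)

```text
clock: 16.27
tcp_pos: [0.5737, 0.0182, 0.022]
orientation: [0.001, -0.16, 0.987, -0.0]
wrist_force: [0.0, 0.6, 0.6]
finger_gap: 0.0855
grip_force: 0.0
```

```bash
python3 -c "from h import *;st()"
```

```text
t 16.27 tcp [0.5737 0.0182 0.022 ] yaw_x -161.57 z [ 1.4e-03 -1.0e-04 -1.0e+00] j [-0.108  0.415 -0.24   0.914  0.    -0.43 ] F [0.04 0.56 0.63] M [ 0.016  0.026 -0.011] gap 0.0855 grip 0.0
```

Emit:
carry_out(moves=[{"tx":0,"ty":0,"tz":0,"wx":0,"wy":0,"wz":0,"claw":0.1},{"tx":0,"ty":0,"tz":0,"wx":0,"wy":0,"wz":0,"claw":1},{"tx":0,"ty":0,"tz":0,"wx":0,"wy":0,"wz":0,"claw":1},{"tx":0,"ty":0,"tz":0,"wx":0,"wy":0,"wz":0,"claw":1},{"tx":0,"ty":0,"tz":0,"wx":0,"wy":0,"wz":0,"claw":1}], newtons=20)

```text
clock: 16.9
tcp_pos: [0.5739, 0.0181, 0.0223]
orientation: [0.001, -0.16, 0.987, -0.0]
wrist_force: [-1.3, -0.4, 6.5]
finger_gap: 0.0527
grip_force: 20.2
```

Run:
```python
from h import *
st()
b=read_camera('scene'); 
W=world(b); P=W.reshape(-1,3); P=P[np.hypot(P[:,0]-.573,P[:,1]-.018)<.05]; print(np.histogram(P[:,2],bins=np.arange(.04,.13,.006))[0])
cv2.imwrite('pics/s2.png',cv2.resize(b['image'][120:250,260:400],(646,600),interpolation=cv2.INTER_CUBIC))
```

```text
t 16.9 tcp [0.5739 0.0181 0.0223] yaw_x -161.54 z [ 2.3e-03 -5.0e-04 -1.0e+00] j [-0.108  0.415 -0.241  0.913 -0.    -0.43 ] F [-1.29 -0.42  6.52] M [-0.124  0.181  0.009] gap 0.0527 grip 20.2
[161 160  83 111  37  69  85 152  87  53  43  16  21  27]
```

View pics/s2.png

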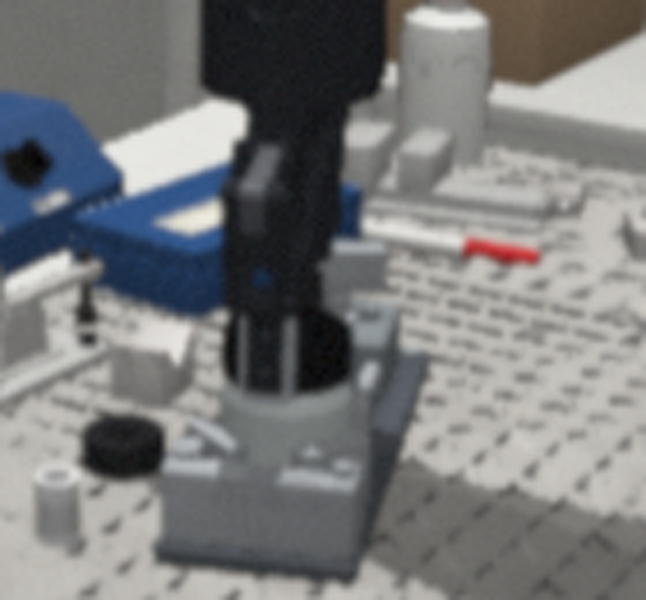

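The pads hold the cap over its full height at about (265,355) in the crop, clear of the jar shoulder. The gap is 52.7 mm and side forces are small. I'll firm the grip, then unscrew while following the thread (0.26 mm per 0.1 rad).

Emit:
carry_out(moves=[{"tx":-0.05,"ty":0,"tz":0,"wx":0,"wy":0,"wz":0,"claw":1},{"tx":0,"ty":0,"tz":0,"wx":0,"wy":0,"wz":0,"claw":1},{"tx":0,"ty":0,"tz":0,"wx":0,"wy":0,"wz":0,"claw":1}], newtons=95)

```text
clock: 17.32
tcp_pos: [0.5739, 0.0181, 0.0228]
orientation: [0.002, -0.16, 0.987, -0.0]
wrist_force: [0.3, -0.9, 7.8]
finger_gap: 0.0511
grip_force: 97.3
```

```bash
python3 -c "from h import *;st()"
```

```text
t 17.32 tcp [0.5739 0.0181 0.0228] yaw_x -161.54 z [ 3.4e-03 -5.0e-04 -1.0e+00] j [-0.108  0.413 -0.241  0.913 -0.    -0.43 ] F [ 0.26 -0.86  7.81] M [-0.124  0.104 -0.019] gap 0.0511 grip 97.3
```

Emit:
carry_out(moves=[{"tx":0,"ty":0,"tz":0.01,"wx":0,"wy":0,"wz":0.05,"claw":1},{"tx":0,"ty":0,"tz":0.02,"wx":0,"wy":0,"wz":0.08,"claw":1},{"tx":0,"ty":0,"tz":0.02,"wx":0,"wy":0,"wz":0.08,"claw":1},{"tx":0,"ty":0,"tz":0.02,"wx":0,"wy":0,"wz":0.08,"claw":1}], newtons=95)

```text
clock: 17.82
tcp_pos: [0.574, 0.0185, 0.0235]
orientation: [0.002, -0.302, 0.953, -0.0]
wrist_force: [-1.0, 0.9, 7.8]
finger_gap: 0.0508
grip_force: 97.2
```

```bash
python3 -c "from h import *;st()"
```

```text
t 17.82 tcp [0.574  0.0185 0.0235] yaw_x -144.79 z [ 3.6e-03  3.0e-04 -1.0e+00] j [-0.108  0.413 -0.24   0.914  0.001 -0.723] F [-0.96  0.88  7.78] M [ 0.165 -0.045 -0.18 ] gap 0.0508 grip 97.2
```

Emit:
carry_out(moves=[{"tx":0,"ty":0,"tz":0.024,"wx":0,"wy":0,"wz":0.09,"claw":1},{"tx":0,"ty":0,"tz":0.024,"wx":0,"wy":0,"wz":0.09,"claw":1},{"tx":0,"ty":0,"tz":0.024,"wx":0,"wy":0,"wz":0.09,"claw":1},{"tx":0,"ty":0,"tz":0.024,"wx":0,"wy":0,"wz":0.09,"claw":1},{"tx":0,"ty":0,"tz":0.024,"wx":0,"wy":0,"wz":0.09,"claw":1},{"tx":0,"ty":0,"tz":0.024,"wx":0,"wy":0,"wz":0.09,"claw":1}], newtons=95)

```text
clock: 18.58
tcp_pos: [0.5744, 0.019, 0.025]
orientation: [0.002, -0.546, 0.838, -0.001]
wrist_force: [-0.1, 3.5, 7.9]
finger_gap: 0.0509
grip_force: 97.3
```

```bash
python3 -c "from h import *;st()"
```

```text
t 18.57 tcp [0.5744 0.019  0.025 ] yaw_x -113.81 z [ 0.0043  0.0012 -1.    ] j [-0.108  0.411 -0.238  0.917  0.002 -1.263] F [-0.06  3.47  7.86] M [ 0.447 -0.057 -0.179] gap 0.0509 grip 97.3
```

Emit:
carry_out(moves=[{"tx":0,"ty":0,"tz":0.02,"wx":0,"wy":0,"wz":0.1,"claw":1},{"tx":0,"ty":0,"tz":0.02,"wx":0,"wy":0,"wz":0.1,"claw":1},{"tx":0,"ty":0,"tz":0.02,"wx":0,"wy":0,"wz":0.1,"claw":1},{"tx":0,"ty":0,"tz":0.02,"wx":0,"wy":0,"wz":0.1,"claw":1},{"tx":0,"ty":0,"tz":0.02,"wx":0,"wy":0,"wz":0.08,"claw":1},{"tx":0,"ty":0,"tz":0,"wx":0,"wy":0,"wz":0,"claw":1}], newtons=95)

```text
clock: 19.32
tcp_pos: [0.5734, 0.0192, 0.0263]
orientation: [-0.001, 0.729, -0.685, 0.001]
wrist_force: [-2.6, 2.7, 11.6]
finger_gap: 0.0511
grip_force: 97.8
```

```bash
python3 -c "from h import *;st()"
python3 - <<'E'
from h import *
for n in('scene','wrist'):
    c=read_camera(n); cv2.imwrite(f'pics/u_{n}.png',c['image'])
a=cv2.imread('pics/u_scene.png')[120:250,260:400]; b=cv2.imread('pics/u_wrist.png')
cv2.imwrite('pics/u.png',np.hstack([cv2.resize(a,(300,280),interpolation=cv2.INTER_CUBIC),cv2.resize(b,(448,280))]))
E
```

```text
t 19.32 tcp [0.5734 0.0192 0.0263] yaw_x -86.41 z [ 0.0028  0.0013 -1.    ] j [-0.107  0.41  -0.237  0.921  0.002 -1.741] F [-2.64  2.67 11.64] M [ 0.501  0.554 -0.012] gap 0.0511 grip 97.8
```

View pics/u.png

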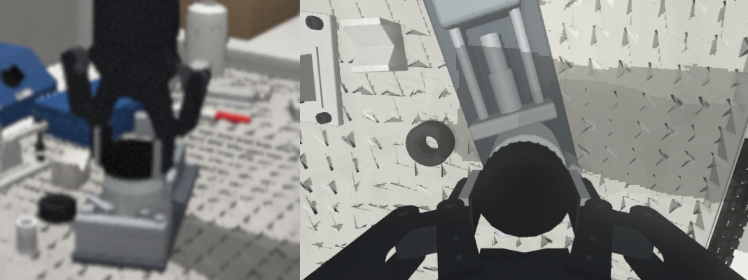

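After 75° the moment has dropped to about 0 and the vertical force is up to 11.6 N, so the thread is free and the seal plate is pushing. A small lift first to confirm.

Emit:
carry_out(moves=[{"tx":0,"ty":0,"tz":0.1,"wx":0,"wy":0,"wz":0,"claw":1},{"tx":0,"ty":0,"tz":0.15,"wx":0,"wy":0,"wz":0,"claw":1},{"tx":0,"ty":0,"tz":0.15,"wx":0,"wy":0,"wz":0,"claw":1},{"tx":0,"ty":0,"tz":0,"wx":0,"wy":0,"wz":0,"claw":1}], newtons=95)

```text
clock: 19.92
tcp_pos: [0.572, 0.0182, 0.0278]
orientation: [0.0, 0.728, -0.685, -0.0]
wrist_force: [0.4, 0.6, -0.6]
finger_gap: 0.0509
grip_force: 98.6
```

```bash
python3 -c "from h import *;st()"
```

```text
t 19.93 tcp [0.572  0.0182 0.0278] yaw_x -86.49 z [-1.e-03 -1.e-04 -1.e+00] j [-0.108  0.409 -0.234  0.928 -0.    -1.74 ] F [ 0.41  0.59 -0.57] M [ 0.04   0.009 -0.039] gap 0.0509 grip 98.6
```

The forces are near zero, so the cap is free. I'll lift straight up by 2.9 cm so its lower edge is near z=0.100.

Emit:
carry_out(moves=[{"tx":0,"ty":0,"tz":0.3,"wx":0,"wy":0,"wz":0,"claw":1},{"tx":0,"ty":0,"tz":0.45,"wx":0,"wy":0,"wz":0,"claw":1},{"tx":0,"ty":0,"tz":0.45,"wx":0,"wy":0,"wz":0,"claw":1},{"tx":0,"ty":0,"tz":0.5,"wx":0,"wy":0,"wz":0,"claw":1},{"tx":0,"ty":0,"tz":0.5,"wx":0,"wy":0,"wz":0,"claw":1},{"tx":0,"ty":0,"tz":0.4,"wx":0,"wy":0,"wz":0,"claw":1},{"tx":0,"ty":0,"tz":0.2,"wx":0,"wy":0,"wz":0,"claw":1},{"tx":0,"ty":0,"tz":0,"wx":0,"wy":0,"wz":0,"claw":1}], newtons=95)

```text
clock: 20.92
tcp_pos: [0.5725, 0.0183, 0.0563]
orientation: [-0.0, 0.728, -0.685, 0.0]
wrist_force: [0.2, -0.6, -1.3]
finger_gap: 0.0513
grip_force: 98.6
```

Run:
```python
from h import *
s=st(); b=read_camera('scene'); W=world(b)
c=read_camera('wrist'); V=world(c,wristT(c,s)); P=V.reshape(-1,3); Q=P[(np.hypot(P[:,0]-.572,P[:,1]-.018)<.02)]; print('cap top z',np.percentile(Q[:,2],[10,50,90]))
K=P[(np.hypot(P[:,0]-.618,P[:,1]+.108)<.033)&(P[:,2]>.066)&(P[:,2]<.09)]
if len(K)>20: print('key',len(K),cv2.minAreaRect(K[:,:2].astype('f4')))
for n,x,y in(('vblock',.688,-.059),('nut',.6555,.0185),('sleeve',.6375,.093)):
    for nm,M in(('wrist',P),('scene',W.reshape(-1,3))):
        m=M[(np.hypot(M[:,0]-x,M[:,1]-y)<.03)&(M[:,2]>.008)]
        if len(m)>15: print(n,nm,len(m),cv2.minAreaRect(m[:,:2].astype('f4'))[:2])
cv2.imwrite('pics/f.png',np.hstack([cv2.resize(b['image'][110:250,250:400],(320,300),interpolation=cv2.INTER_CUBIC),cv2.resize(c['image'],(480,300))]))
```

```text
t 20.93 tcp [0.5725 0.0183 0.0563] yaw_x -86.48 z [ 2.e-04 -0.e+00 -1.e+00] j [-0.108  0.383 -0.196  0.991 -0.    -1.74 ] F [ 0.2  -0.56 -1.34] M [ 0.031  0.029 -0.008] gap 0.0513 grip 98.6
cap top z [0.11962422 0.12077438 0.17950117]
vblock wrist 3812 ((0.6921507120132446, -0.0602966770529747), (0.029352985322475433, 0.03664819896221161))
vblock scene 239 ((0.6897428035736084, -0.05867031589150429), (0.028576277196407318, 0.04049510508775711))
nut wrist 6334 ((0.6504621505737305, 0.01653941161930561), (0.03782714903354645, 0.05017432942986488))
nut scene 287 ((0.64951491355896, 0.02198409102857113), (0.0357464998960495, 0.04598792642354965))
sleeve scene 141 ((0.6372793912887573, 0.09292348474264145), (0.01747848093509674, 0.02190230041742325))
```

View pics/f.png

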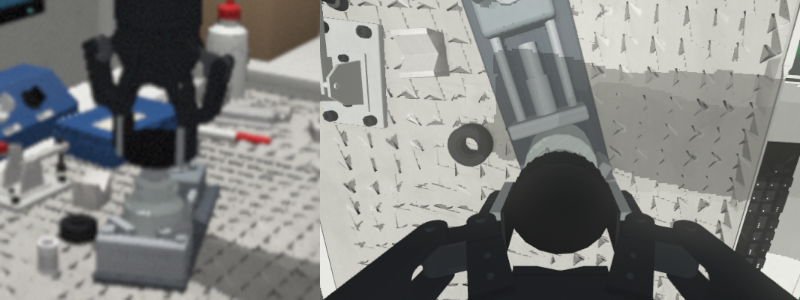

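The final view shows the cap held level: its top is at z≈0.1205, so its lower edge is 20 mm above the mouth. The jar's neck is bare, the jar still stands in the stand, and the bystanders have not moved. I'll hand in.

```bash
python3 -c "from workcell import env;print(env.hand_in())"
```

```text
the job is handed in; nothing more can be done
None
```

I wound the key to its stop in three part turns, unscrewed the cap about 75°, and handed in with it held level about 2 cm above the jar's mouth, at 21 s of the 61 s allowed; the verdict was not shown.

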